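# Lay the battery packs on the charging board and switch it on

### The arm

A 6-joint arm with a two-finger parallel gripper is mounted at the origin on the work surface. World frame = base frame: x ahead of the robot, y to its left, z up, the work surface at z = 0. Lengths are in m, angles in degrees, forces in N, time in s.
With the tool pointing down it reaches from about 0.35 to 0.875 m from the base axis. Payload 4.2 kg.
Tool frame: the origin (TCP) lies at the centre of the arm's flange, where the gripper is bolted on; the fingertips stand 182 mm ahead of it and the grasp point (between the pads) lies 164 mm ahead of it (r.nose_length is the distance from the TCP to the fingertips, in m); z points along the fingers, y is the line along which they close (so a half turn about z gives the same grasp; the last joint's range is limited). The gripper opens to 87 mm and grips with 3 to 60 N. Pads are 19 mm wide; open, the fingers measure 117 mm over their backs; the gripper's body (75 mm by 190 mm) begins 51 mm behind the grasp point.
Start: joints at [84.087, 22.042, 0.453, 0, -68.411, -14.817], TCP at [0.221, 0.585, 0.405] pointing down, gripper open.
Joint ranges: [-179.83, 179.83], [-69.29, 118.12], [-61.27, 80.66], [-181.25, 117.63], [-171.15, -9.14], [-177.46, 177.46]. Speed limits (degrees/s): [159.86, 159.86, 180, 180, 180, 180].

### API

Orientations are given as a 3x3 rotation matrix whose columns are the frame's x, y, z axes.
In Python, from station import r, vision gives the robot as it stands. The module is installed in compiled form; this text tells all that it offers.
- The arm moves only by the shell command python3 -m creep 'ROWS'. ROWS is JSON, a list of rows, each a list of 7 numbers: the opening, from -1 (shut) to 1 (fully open), then the shift along the tool's x, y, z in mm, then the turn, a rotation vector about the tool's x, y, z in degrees. A call has 1 to 8 rows; each row is the pose to reach, as a shift and turn from the pose commanded when the call began, along the tool's axes at that moment; what a row does not reach only later rows make up. A row lasts 1/12 s, in which the tool goes at most 41.7 mm and 7.16 degrees, less where a joint would pass 70% of its speed; a pose out of reach is approached as far as the arm can. A call with a gripper value outside its range is refused whole. The fingers move at their own pace and stop on an object; the grip force is fixed at half the most. Time passes only in rows, so rows that repeat a pose let the fingers close. It gives the time, the measured TCP pose, the force, the opening and the grip force at its end, in the units of the state.
- r.sense(): the state, without advancing time (a new reading comes with each control period).
- vision.capture(name): name is "scene" or "side" or "wrist"; returns (picture, depth): 384x512x3 uint8, red, green, blue; 384x512 float32, m along the optical axis (not along the pixel's ray), 0 where there is no reading.
- vision.camera_model(name): a dict with "vertical_fov" (degrees; the focal length in pixels is half the picture's height over the tangent of half this angle, whatever the lens; pixels are square), "cx", "cy" (the principal point, pixels), "extrinsics" (4x4, takes a point from camera to world coordinates); the wrist camera has in their place "mount" (4x4, takes a point from camera to tool coordinates, whose origin is the TCP and whose axes are the flange's). Camera axes: x right, y down, z forward; pixel columns grow to the right and rows downward; lengths in m; the calibration is good to about 2 mm. A picture is of the moment at which its call begins: read the wrist's pose just before it. camera_model takes no time and is no camera call.
- r.finish_job(): hands the job in; it is judged then, once.
Trained networks look in the newest picture that a camera, given by its name, has taken for a name from the list of things; names that differ only in an ending like _2 or _b are one class to them, and where a whole thing is asked for, a point or a joint stands for the part that bears it (a point fixed in the world has none). Each returns a list of dicts, best first, with "conf" (0 to 1); they miss things now and then, are a little off and sometimes report something else, mostly with a low value. They report only what shows in the picture. A call takes as long as a camera call. They do not tell look-alikes from the thing itself.
- vision.find_in(camera, thing): "uv" ([column, row] in pixels, amid what is visible of it).
- vision.cut_out(camera, thing): "region" (384x512 bool, what is visible of it) and "uv" ([column, row] in pixels, amid what is visible of it).
The state is a dict: "time_s": time; "joints": joint angles; "joint_velocities": joint speeds; "effort": joint torques, N m; "tcp_pos": TCP position; "ee_rot": TCP orientation; "wrist_force": force on the tool from outside, world axes, zero at the start; "moment": the same for the moment, N m; "gripper_width": opening from 0.0 (shut) to 1.0 (fully open); "gripper_force": force on a finger pad.
Only numpy, scipy, OpenCV 4.12 (cv2) and the standard library are available. Lean on these libraries where they do the work, as an engineer would, in place of code of your own. Each camera call takes 0.05 s, during which the arm holds its last target. There are 200 camera calls.

### The job

Lay every battery pack flat on the black charging board, window up, its top end pointing away from you and pushed exactly up to the white scribed line, square to it and with its whole width on the board; the easy way is to stand it at the board's near edge with the window towards you, tip it over onto the board by pushing high, and slide it to the line, where nothing stops it. Only when all the packs lie on the line, push the switch lever fully over to on. Leave the other things on the table where they are.

Things in the scene. Friction and masses are not known exactly. Their poses are not given: they have to be found in the camera images.
- board: Charging board: a fixed black plate 220 x 490 x 10 mm on the table, its top at 10 mm. Origin: centre of its underside; x points away from the robot across the 220 mm, y along the 490 mm, z up. Its near edge (x = -110 mm) is the 10 mm high step against which a pack's base can be stopped. It can stand a little turned.
- line (a point): Middle of the scribed line: a white line 2 mm wide on the board's top face, along the board's y over its full 490 mm, 25 mm beyond the board's centre, so 135 mm from its near edge. Axes as the board's.
- switch (a joint): Black toggle lever of the charging switch: 0 rad = off, leaning towards the robot (-x); 1.0 rad = fully on, leaning away (+x). It pivots about the y direction, is light to push and stays where it is left.
- switch_tip (a point): Centre of the 26 mm ball on the lever's tip, 80 mm from the pivot, which is 22 mm above the table. The lever stands on a fixed small grey block on the table, to the left of the board, that is never turned.
- pack1: Battery pack, one of 2 or 3 alike (None if absent): aluminium case, 62 thick (x) x 95 wide (y) x 105 mm tall (z), 0.45 kg, heavier towards its base (balance point 42 mm up), at first standing on the table. Origin: centre of its base end, z towards its top end. Black display window on its -x face; a 9 mm black strip on the top end runs along the window side; two vent slots on the +x face. Lying flat it is too wide to grip from above.
- pack1_cornerL (a point): Corner of pack1: where its top end, its +x (vent) face and its +y side meet, at (31, +47.5, 105) mm in the pack's frame.
- pack1_cornerR (a point): Corner of pack1: where its top end, its +x (vent) face and its -y side meet, at (31, -47.5, 105) mm in the pack's frame.
- pack2: Battery pack, one of 2 or 3 alike (None if absent): aluminium case, 62 thick (x) x 95 wide (y) x 105 mm tall (z), 0.45 kg, heavier towards its base (balance point 42 mm up), at first standing on the table. Origin: centre of its base end, z towards its top end. Black display window on its -x face; a 9 mm black strip on the top end runs along the window side; two vent slots on the +x face. Lying flat it is too wide to grip from above.
- pack2_cornerL (a point): Corner of pack2: where its top end, its +x (vent) face and its +y side meet, at (31, +47.5, 105) mm in the pack's frame.
- pack2_cornerR (a point): Corner of pack2: where its top end, its +x (vent) face and its -y side meet, at (31, -47.5, 105) mm in the pack's frame.
- pack3: Battery pack, one of 2 or 3 alike (None if absent): aluminium case, 62 thick (x) x 95 wide (y) x 105 mm tall (z), 0.45 kg, heavier towards its base (balance point 42 mm up), at first standing on the table. Origin: centre of its base end, z towards its top end. Black display window on its -x face; a 9 mm black strip on the top end runs along the window side; two vent slots on the +x face. Lying flat it is too wide to grip from above.
- pack3_cornerL (a point): Corner of pack3: where its top end, its +x (vent) face and its +y side meet, at (31, +47.5, 105) mm in the pack's frame.
- pack3_cornerR (a point): Corner of pack3: where its top end, its +x (vent) face and its -y side meet, at (31, -47.5, 105) mm in the pack's frame.
- phone: Bystander: black phone lying flat, 75 x 155 x 9 mm; origin at the centre of its underside. Leave it alone.
- breadboard: Bystander: white circuit board with a small green module, 60 x 36 x 16 mm, lying flat among the packs; origin at the centre of its underside. Leave it alone.
- mouse: Bystander: black computer mouse, 105 x 60 x 33 mm; origin at the centre of its underside. Leave it alone.
- mug: Bystander: white mug, diameter 80, 90 mm tall; origin at the centre of its underside. Leave it alone.
- screwdriver: Bystander: screwdriver lying on the table, about 0.2 m long; origin near its middle. Leave it alone.
Mind the look-alikes: they are no part of the job. What is shaped like the part that bears switch but purple is not meant.

How it is judged:
By the outcome, as a careful person would: the job done as asked, in the order asked, and still so for the second after the job is handed in, with the robot touching nothing.
Of pack1, pack2, pack3 only 2 to 3 are there at a start; the rules pass over those that are not, and their reading is None.
At some moment in a run one of pack1, pack2, pack3 may be knocked a few centimetres aside while the robot is not near it.
It also fails if it takes over 210 s, if anything falls off the work surface, if the arm or the gripper's body presses on something with over 40 N, if the wrist force passes 120 N, or if a joint passes its speed limit or range.

## Working session

There is one attempt and no reset: what is moved stays moved. The work goes in short steps, Python scripts to look and compute and a shell command to move; the robot and the scene stay as the last step left them, time stands still between calls to the robot, and variables do not carry over. Pictures are saved under pics/ and viewed, at most 16 in all, crops included, and the job is handed in when it is done.

```bash
mkdir -p pics; cat > h.py <<'E'
from station import r, vision
import numpy as np, cv2
def cap(n):
    s=r.sense(); im,d=vision.capture(n); m=vision.camera_model(n)
    if 'extrinsics' in m: T=np.array(m['extrinsics'])
    else:
        W=np.eye(4); W[:3,:3]=s['ee_rot']; W[:3,3]=s['tcp_pos']; T=W@np.array(m['mount'])
    f=192/np.tan(np.radians(m['vertical_fov'])/2)
    return im,d,T,f,m['cx'],m['cy']
def cloud(c):
    im,d,T,f,cx,cy=c
    v,u=np.mgrid[:384,:512]
    P=np.stack([(u-cx)/f*d,(v-cy)/f*d,d],-1)
    P=P@T[:3,:3].T+T[:3,3]; P[d<=0]=np.nan
    return P
def save(n,im): cv2.imwrite('pics/'+n+'.png',im[...,::-1])
E
python3 - <<'E'
from h import *
s=r.sense(); print(s['time_s'],s['tcp_pos'],np.round(s['ee_rot'],3).tolist(),r.nose_length)
ims=[]
for n in ('scene','side'):
    c=cap(n); P=cloud(c); np.save(n+'P.npy',P); save(n,c[0]); np.save(n+'I.npy',c[0])
    m=vision.camera_model(n); print(n,m['vertical_fov'],m['cx'],m['cy'],np.round(m['extrinsics'],3).tolist())
    for t in ('pack1','board','switch','mug','mouse','phone','breadboard','screwdriver'):
        for o in vision.cut_out(n,t):
            q=P[o['region']]; q=q[~np.isnan(q[:,0])]
            print(t,round(o['conf'],2),np.round(o['uv']),np.round(np.median(q,0),3),'lo',np.round(np.percentile(q,3,axis=0),3),'hi',np.round(np.percentile(q,97,axis=0),3)) if len(q) else 0
E
```

```text
0.0 [0.22111427 0.58436717 0.40365112] [[0.935, -0.354, -0.001], [-0.354, -0.935, -0.002], [0.0, 0.002, -1.0]] 0.1822
scene 46.87336476172787 261.59711004893484 194.08714062291006 [[-0.563, 0.552, -0.614, 1.481], [0.826, 0.377, -0.418, 0.688], [0.001, -0.743, -0.669, 1.169], [0.0, 0.0, 0.0, 1.0]]
pack1 0.78 [220. 175.] [ 0.483 -0.195  0.073] lo [ 0.43  -0.252  0.001] hi [ 0.493 -0.161  0.107]
pack1 0.65 [162. 163.] [ 0.552 -0.413  0.076] lo [ 0.507 -0.458  0.005] hi [ 0.591 -0.378  0.107]
board 0.95 [258. 251.] [0.669 0.12  0.008] lo [ 0.559 -0.123  0.003] hi [0.769 0.336 0.013]
switch 0.6 [378. 185.] [0.199 0.34  0.076] lo [ 0.097  0.306 -0.005] hi [0.217 0.349 0.101]
switch 0.58 [218. 176.] [ 0.483 -0.195  0.077] lo [ 0.43  -0.251  0.006] hi [ 0.493 -0.161  0.107]
switch 0.53 [407. 245.] [0.42  0.545 0.094] lo [0.408 0.539 0.039] hi [0.441 0.556 0.104]
switch 0.47 [368. 240.] [0.479 0.432 0.071] lo [ 0.369  0.399 -0.004] hi [0.502 0.444 0.103]
mug 0.59 [354. 216.] [0.38  0.327 0.054] lo [0.316 0.288 0.005] hi [0.403 0.363 0.088]
mug 0.32 [163. 168.] [ 0.552 -0.414  0.073] lo [ 0.49
[... 1335 characters left out ...]
0.003] hi [0.393 0.382 0.091]
mug 0.41 [181. 127.] [0.468 0.429 0.094] lo [ 0.454  0.418 -0.001] hi [0.536 0.55  0.106]
mouse 0.62 [409. 258.] [ 0.676 -0.441  0.027] lo [ 0.637 -0.468  0.009] hi [ 0.73  -0.405  0.034]
mouse 0.49 [223. 121.] [0.657 0.415 0.021] lo [0.626 0.379 0.009] hi [0.687 0.448 0.03 ]
mouse 0.26 [376. 282.] [ 0.518 -0.434  0.097] lo [ 0.483 -0.477  0.01 ] hi [ 0.568 -0.383  0.108]
phone 0.89 [330. 329.] [ 0.356 -0.423  0.009] lo [ 0.317 -0.49   0.004] hi [ 0.395 -0.347  0.013]
breadboard 0.65 [339. 257.] [ 0.539 -0.293  0.011] lo [ 0.514 -0.309  0.004] hi [ 0.567 -0.276  0.018]
screwdriver 0.45 [226. 123.] [0.663 0.405 0.021] lo [0.631 0.377 0.01 ] hi [0.69  0.445 0.03 ]
```

View pics/scene.png

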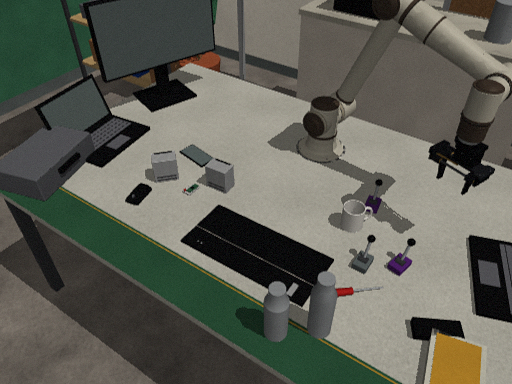

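View pics/side.png

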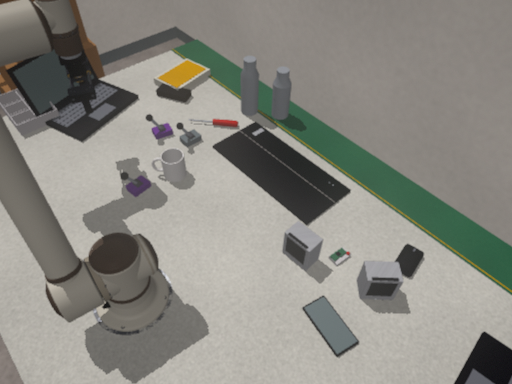

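The scene view shows two packs, at scene (220,175) and (163,167), with dark windows facing the robot in the side view at (297,250) and (380,288). The board is at scene (258,250) and the grey switch at (363,262). The purple look-alikes are at (402,263) and (374,203). Next I'll measure the exact poses.

```bash
cat >> h.py <<'E'
def rect(P,sel,z):
    q=P[sel][:,:2]; (c,(w,h),a)=cv2.minAreaRect((q*1000).astype(np.float32))
    b=cv2.boxPoints((c,(w,h),a)); return np.round(c,1),round(w,1),round(h,1),round(a,1),np.round(b,1).tolist()
E
python3 - <<'E'
from h import *
for n in ('scene','side'):
    P=np.load(n+'P.npy'); I=np.load(n+'I.npy')
    print(n)
    for cx,cy in((.46,-.21),(.54,-.425)):
        near=(abs(P[...,0]-cx)<.09)&(abs(P[...,1]-cy)<.09)
        s=near&(P[...,2]>.098)
        k=cv2.morphologyEx(s.astype(np.uint8),cv2.MORPH_OPEN,np.ones((3,3)))>0
        print('top',rect(P,k,0)[:4],'z',np.median(P[k][:,2]),'dark strip', np.round(np.mean(P[k&(I.max(-1)<70)],0),3),(k&(I.max(-1)<70)).sum())
        print(' top corners',rect(P,k,0)[4])
    bm=(P[...,0]>.5)&(P[...,0]<.83)&(P[...,1]>-.2)&(P[...,1]<.4)&(abs(P[...,2]-.01)<.012)&(I.max(-1)<60)
    nl,l,st,_=cv2.connectedComponentsWithStats(cv2.morphologyEx(bm.astype(np.uint8),cv2.MORPH_CLOSE,np.ones((5,5))))
    k=(l==1+np.argmax(st[1:,4])); print('board',rect(P,k,0),np.nanmedian(P[k][:,2]))
    ke=cv2.erode(k.astype(np.uint8),np.ones((9,9)))>0
    ln=ke&(I.min(-1)>75)
    q=P[ln][:,:2]; q=q[~np.isnan(q[:,0])]; vx,vy,x0,y0=cv2.fitLine((q*1000).astype(np.float32),cv2.DIST_HUBER,0,.01,.01).ravel(); print('line',len(q),vx,vy,x0,y0,np.degrees(np.arctan2(-vx,vy)))
    g=(abs(P[...,0]-.48)<.08)&(abs(P[...,1]-.43)<.05)&(P[...,2]>.085)&(P[...,2]<.12); print('tip',np.nanmean(P[g],0),g.sum(),np.nanmin(P[g],0),np.nanmax(P[g],0))
a=cv2.resize(np.load('sideI.npy')[220:310,270:430],None,fx=4,fy=4)
b=cv2.resize(np.load('sceneI.npy')[140:210,120:280],None,fx=4,fy=4)
save('crop1',np.vstack([a,b])[:600])
E
```

```text
scene
top (array([ 460. , -208.1]), 67.8, 95.9, 3.3) z 0.10284180575803714 dark strip [ 0.439 -0.206  0.102] 14
 top corners [[423.3999938964844, -162.1999969482422], [429.0, -257.8999938964844], [496.70001220703125, -254.0], [491.1000061035156, -158.3000030517578]]
top (array([ 538.9, -427.9]), 65.2, 93.0, 48.0) z 0.10280356505121291 dark strip [ 0.518 -0.449  0.103] 13
 top corners [[482.5, -421.0], [551.5999755859375, -483.29998779296875], [595.2999877929688, -434.79998779296875], [526.2000122070312, -372.6000061035156]]
board (array([659.5, 103.7]), 228.6, 491.0, 1.2, [[539.9000244140625, 346.6000061035156], [550.5999755859375, -144.3000030517578], [779.2000122070312, -139.3000030517578], [768.5, 351.6000061035156]]) 0.007872068170594382
line 37 0.021298185 -0.99977314 686.09644 148.60559 -178.7796
tip [0.47564608 0.43361754 0.09701792] 50 [0.46111374 0.4215887  0.08505396] [0.48728867 0.44473751 0.10449802]
side
top (array([ 453.9, -210.2]), 63.9, 94.9, 3.4) z 0.10537072056218905 dark strip [ 0.43  -0.21   0.106] 28
 top corners [[419.20001220703125, -164.8000030517578], [424.79998779296875, -259.3999938964844], [488.6000061035156, -255.6999969482422], [483.0, -161.0]]
top (array([ 533.9, -427.6]), 65.1, 96.9, 47.6) z 0.10527560170691053 dark strip [ 0.518 -0.444  0.106] 49
 top corners [[476.20001220703125, -418.8999938964844], [547.7000122070312, -484.29998779296875], [591.5999755859375, -436.29998779296875], [520.0999755859375, -370.8999938964844]]
board (array([657.5, 104.8]), 206.1, 491.6, 3.2, [[540.7999877929688, 344.3999938964844], [568.5, -146.39999389648438], [774.2999877929688, -134.8000030517578], [746.5999755859375, 356.0]]) 0.010611887961134991
line 91 0.015760917 -0.9998758 685.0791 69.85425 -179.09692
tip [0.46370554 0.42787186 0.09849181] 42 [0.4518757  0.41678845 0.08553288] [0.47621378 0.4443877  0.1084274 ]
```

View pics/crop1.png

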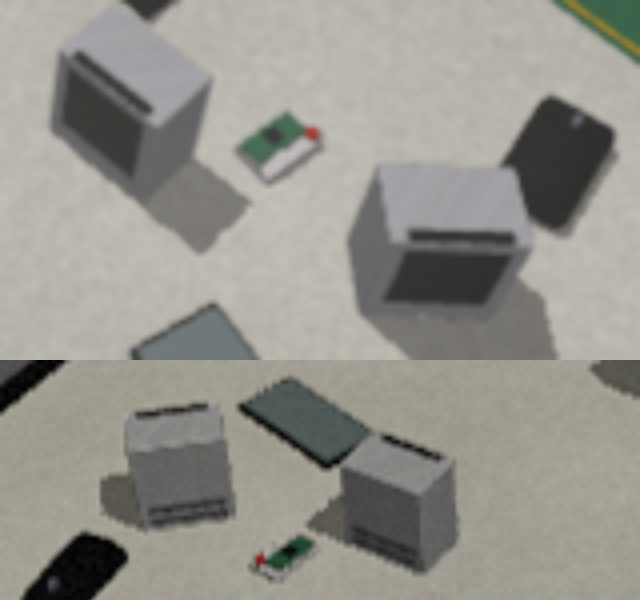

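```bash
cat >> h.py <<'E'
from scipy.spatial.transform import Rotation as Ro
def go(x,y,ztip,phi,tilt=0):
    """fingertip target (m), tool-x heading phi; tilt leans about tool x"""
    s=r.sense(); R0=np.array(s['ee_rot']); a=np.radians(phi); c,sn=np.cos(a),np.sin(a)
    R=np.array([[c,sn,0],[sn,-c,0],[0,0,-1]])@Ro.from_euler('x',tilt,degrees=True).as_matrix()
    t=np.array([x,y,ztip])-R[:,2]*r.nose_length
    d=R0.T@(t-s['tcp_pos'])*1000; rv=np.degrees(Ro.from_matrix(R0.T@R).as_rotvec())
    print('shift',np.round(d,1),'turn',np.round(rv,1),'rows',np.ceil(max(np.linalg.norm(d)/41.7,np.linalg.norm(rv)/7.16)))
def st():
    s=r.sense(); R=np.array(s['ee_rot']); print('t',round(s['time_s'],2),'tip',np.round(s['tcp_pos']+R[:,2]*r.nose_length,4),'phi',np.round(np.degrees(np.arctan2(R[1,0],R[0,0])),2),'F',np.round(s['wrist_force'],1),'j',np.round(s['joints'],0),'w',round(s['gripper_width'],3))
E
python3 -c "
from h import *
st();go(.45,.2,.22,-60);go(.45,-.2,.22,-86.7)"
```

```text
t 0.9 tip [0.2212 0.5845 0.2226] phi -20.73 F [-0.1  0.3  0. ] j [ 84.  22.   0.  -0. -68. -15.] w 1.005
shift [350.1 278.6   2.6] turn [-0.   0.  39.3] rows 11.0
shift [491.7 652.7   2.5] turn [-0.  0. 66.] rows 20.0
```

```bash
python3 -m creep '[[1,350,279,0,0,0,39],[1,350,279,0,0,0,39],[1,350,279,0,0,0,39],[1,350,279,0,0,0,39],[1,350,279,0,0,0,39],[1,350,279,0,0,0,39],[1,350,279,0,0,0,39],[1,350,279,0,0,0,39]]'; python3 -c "
from h import *
st();go(.45,-.2,.22,-86.7)"
```

```text
time_s: 1.57
tcp_pos: [0.3919, 0.296, 0.4052]
ee_rot: [[0.505, -0.863, 0.001], [-0.863, -0.505, 0.001], [-0.0, -0.001, -1.0]]
wrist_force: [1.0, 0.0, 0.4]
gripper_width: 1.0
gripper_force: 0.0
t 1.57 tip [0.392  0.2961 0.223 ] phi -59.7 F [1.  0.  0.4] j [ 56.   9. -18.   0. -63. -26.] w 1.0
shift [457.6 200.1   2.7] turn [-0.  0. 27.] rows 12.0
```

```bash
python3 -m creep '[[1,458,200,0,0,0,27],[1,458,200,0,0,0,27],[1,458,200,0,0,0,27],[1,458,200,0,0,0,27],[1,458,200,0,0,0,27],[1,458,200,0,0,0,27],[1,458,200,0,0,0,27],[1,458,200,0,0,0,27]]'>/dev/null; python3 -c "
from h import *
st();go(.456,-.209,.24,-86.7)"
```

```text
t 2.23 tip [ 0.43   -0.0351  0.2232] phi -86.69 F [ 1.7  0.2 -0.2] j [ 17.   3. -25.   0. -62. -14.] w 1.0
shift [175.1 -16.2 -16.9] turn [-0.1  0.   0. ] rows 5.0
```

```bash
python3 -m creep '[[1,175,-16,-17,0,0,0],[1,175,-16,-17,0,0,0],[1,175,-16,-17,0,0,0],[1,175,-16,-17,0,0,0],[1,175,-16,-17,0,0,0],[1,175,-16,-17,0,0,0],[1,175,-16,-17,0,0,0]]'>/dev/null; python3 - <<'E'
from h import *
st(); c=cap('wrist'); P=cloud(c); save('w1',c[0])
k=(P[...,2]>.095)&(P[...,2]<.115)&(abs(P[...,0]-.456)<.09)&(abs(P[...,1]+.209)<.09)
print(rect(P,k,0), np.median(P[k][:,2]), k.sum())
go(.456,-.209,.07,-86.7)
E
```

```text
t 2.82 tip [ 0.4558 -0.2072  0.2392] phi -86.83 F [-0.9  0.9  0.2] j [ -6.   9. -15.  -0. -66.   9.] w 0.996
(array([ 455.9, -209.2]), 62.1, 94.5, 3.8, [[421.79998779296875, -164.10000610351562], [428.1000061035156, -258.3999938964844], [490.0, -254.3000030517578], [483.70001220703125, -160.0]]) 0.10459239043532526 5553
shift [ 2.600e+00 -1.000e-01  1.693e+02] turn [ 0.  0. -0.] rows 5.0
```

View pics/w1.png

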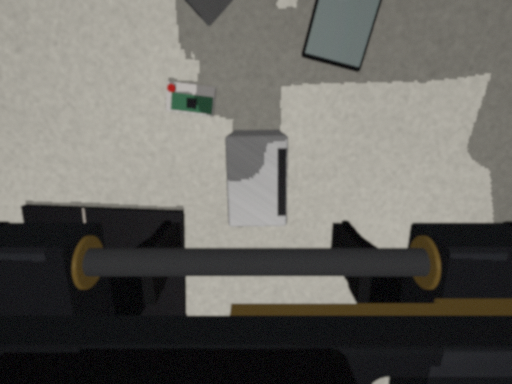

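The wrist view shows pack A's top at (257,180), with its strip at (282,182) on the robot side. The board corner is at lower left, with the line at column 84. The wrist measurement matches the plan, so I'm descending to grip.

```bash
python3 -m creep '[[1,2,0,177,0,0,-0.5],[1,2,0,177,0,0,-0.5],[1,2,0,177,0,0,-0.5],[1,2,0,177,0,0,-0.5],[1,2,0,177,0,0,-0.5],[1,2,0,177,0,0,-0.5]]'; python3 -m creep '[[-1,0,0,0,0,0,0],[-1,0,0,0,0,0,0],[-1,0,0,0,0,0,0],[-1,0,0,0,0,0,0],[-1,0,0,0,0,0,0],[-1,0,0,0,0,0,0],[-1,0,0,0,0,0,0],[-1,0,0,0,0,0,0]]'; python3 -c "
from h import *
st()"
```

```text
time_s: 3.37
tcp_pos: [0.455, -0.2071, 0.2414]
ee_rot: [[0.068, -0.998, -0.009], [-0.998, -0.068, 0.001], [-0.002, 0.008, -1.0]]
wrist_force: [0.4, 0.1, 0.1]
gripper_width: 1.0
gripper_force: 0.0
time_s: 4.03
tcp_pos: [0.4555, -0.2089, 0.2459]
ee_rot: [[0.066, -0.998, -0.001], [-0.998, -0.066, 0.0], [-0.0, 0.001, -1.0]]
wrist_force: [-4.2, 1.7, 7.2]
gripper_width: 0.708
gripper_force: 30.0
t 4.03 tip [ 0.4552 -0.2089  0.0637] phi -86.23 F [-4.2  1.7  7.2] j [ -6.  21. -29.   0. -41.  10.] w 0.708
```

```bash
python3 -m creep '[[-1,0,0,-40,0,0,0],[-1,0,0,-60,0,0,0],[-1,0,0,-60,0,0,0]]' | tail -3; python3 -c "
from h import *
st(); go(.512,.15,.123,-89)"
```

```text
wrist_force: [1.8, 0.2, -5.0]
gripper_width: 0.711
gripper_force: 30.0
t 4.28 tip [ 0.4594 -0.2096  0.1267] phi -86.2 F [ 1.8  0.2 -5. ] j [ -6.  16. -24.   0. -49.  10.] w 0.711
shift [-354.9  -78.1    3.6] turn [-0.6 -0.1  2.8] rows 9.0
```

```bash
python3 -m creep '[[-1,-310,-78,0,0,0,2.8],[-1,-310,-78,0,0,0,2.8],[-1,-310,-78,0,0,0,2.8],[-1,-355,-78,0,0,0,2.8],[-1,-355,-78,0,0,0,2.8],[-1,-355,-78,0,0,0,2.8],[-1,-355,-78,0,0,0,2.8],[-1,-355,-78,0,0,0,2.8]]' | tail -3;python3 -m creep '[[-1,-5,0,0,0,0,0],[-1,-5,0,0,0,0,0],[-1,-5,0,0,0,0,0]]' | tail -3; python3 - <<'E'
from h import *
st(); go(.512,.15,.063,-89)
c=cap('wrist'); save('w2',c[0])
I,d=c[0],c[1]; P=cloud(c)
for n in ('scene','side'):
    c=cap(n); P=cloud(c); save(n+'2',c[0])
E
```

```text
wrist_force: [1.2, 0.2, -4.4]
gripper_width: 0.711
gripper_force: 30.0
wrist_force: [0.4, -0.6, -4.6]
gripper_width: 0.71
gripper_force: 30.0
t 5.2 tip [0.505  0.1254 0.1207] phi -89.0 F [ 0.4 -0.6 -4.6] j [ 32.  18. -22.  -0. -50. -31.] w 0.71
shift [-24.3  -6.9  57.6] turn [ 0.2 -0.1 -0. ] rows 2.0
```

View pics/w2.png

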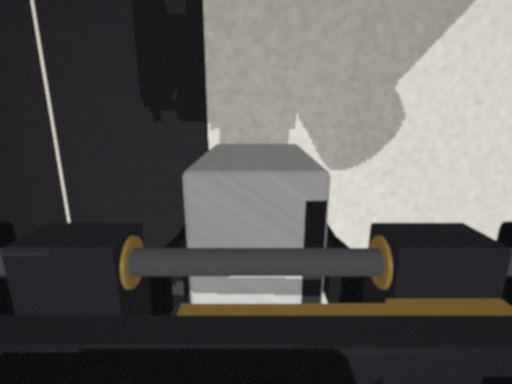

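The wrist view shows the held pack at (258,215), the board's near edge at about column 207, and the line running from (33,0) to (68,220). I'll fit the line and edge from this view.

```bash
cat >> h.py <<'E'
def line_edge(c, rows=range(5,200), lcols=(20,80), ecols=(150,215)):
    im,d,T,f,cx,cy=c; g=im.mean(-1)
    def hit(u,v,z):
        w=T[:3,:3]@np.array([(u-cx)/f,(v-cy)/f,1]); k=(z-T[2,3])/w[2]; return (T[:3,3]+k*w)[:2]*1000
    L=[];E=[]
    for v in rows:
        a=g[v,lcols[0]:lcols[1]]-np.median(g[v,lcols[0]:lcols[1]])
        a[a<15]=0
        if a.sum()>30: L.append(hit(lcols[0]+(a*np.arange(len(a))).sum()/a.sum(),v,.010))
        b=np.diff(cv2.GaussianBlur(g[v:v+1],(5,1),0)[0,ecols[0]:ecols[1]])
        if b.max()>8: E.append(hit(ecols[0]+b.argmax()+.5,v,.010))
    out=[]
    for q in (L,E):
        if len(q)<8: print('few',len(q)); continue
        q=np.array(q,np.float32); vx,vy,x0,y0=cv2.fitLine(q,cv2.DIST_HUBER,0,.01,.01).ravel(); k=vx/vy
        print('n',len(q),'x at y=0:',round(x0-k*y0,1),'yaw',round(np.degrees(np.arctan(-k)),2),'y',q[:,1].min(),q[:,1].max())
E
python3 -c "
from h import *
c=cap('wrist'); line_edge(c)
print(np.nanmedian(cloud(c)[0:150,90:130],axis=(0,1)))"
```

```text
n 195 x at y=0: 686.4 yaw 0.9 y -26.567228 135.91339
n 195 x at y=0: 549.6 yaw -2.09 y -28.78258 134.24298
[0.63201465 0.02506155 0.00965716]
```

```bash
python3 -m creep '[[-1,-15,-9,20,0,0,0],[-1,-15,-9,40,0,0,0],[-1,-15,-9,50,0,0,0],[-1,-15,-9,56,0,0,0],[-1,-15,-9,56,0,0,0],[-1,-15,-9,56,0,0,0]]' | tail -3; python3 -c "
from h import *
st()"
```

```text
wrist_force: [1.0, -0.2, -4.5]
gripper_width: 0.706
gripper_force: 30.0
t 5.9 tip [0.5157 0.1402 0.067 ] phi -89.06 F [ 1.  -0.2 -4.5] j [ 33.  23. -24.   0. -43. -32.] w 0.706
```

Not touching yet, so I'll go 3 mm lower, release and rise.

```bash
python3 -m creep '[[-1,0,0,2,0,0,0],[-1,0,0,4,0,0,0],[-1,0,0,4,0,0,0]]' | tail -3;python3 -m creep '[[1,0,0,0,0,0,0],[1,0,0,0,0,0,0],[1,0,0,0,0,0,0],[1,0,0,0,0,0,0],[1,0,0,-40,0,0,0],[1,0,0,-80,0,0,0],[1,0,0,-100,0,0,0],[1,0,0,-100,0,0,0]]' | tail -3; python3 - <<'E'
from h import *
st(); c=cap('wrist'); P=cloud(c)
k=(P[...,2]>.095)&(P[...,2]<.115)&(abs(P[...,0]-.515)<.09)&(abs(P[...,1]-.14)<.09)
print(rect(P,k,0), np.median(P[k][:,2]), k.sum())
go(.41,.14,.18,1)
E
```

```text
wrist_force: [0.2, -1.4, 1.8]
gripper_width: 0.707
gripper_force: 30.0
wrist_force: [0.3, -1.0, 0.1]
gripper_width: 0.995
gripper_force: 0.0
t 6.82 tip [0.5187 0.1422 0.1684] phi -88.95 F [ 0.3 -1.   0.1] j [ 33.  16. -17.   0. -56. -32.] w 0.995
(array([517. , 135.8]), 62.1, 86.8, 1.2, [[485.1000061035156, 178.5], [486.8999938964844, 91.80000305175781], [549.0, 93.0999984741211], [547.2000122070312, 179.8000030517578]]) 0.10465115515537776 8417
shift [ -0.9 105.8 -15.2] turn [ -0.4  -0.1 -90. ] rows 13.0
```

```bash
python3 -m creep '[[1,0,106,-15,0,0,-7],[1,0,106,-15,0,0,-14],[1,0,106,-15,0,0,-21],[1,0,106,-15,0,0,-28],[1,0,106,-15,0,0,-35],[1,0,106,-15,0,0,-42],[1,0,106,-15,0,0,-49],[1,0,106,-15,0,0,-56]]' | tail -3; python3 -c "
from h import *
st();go(.41,.137,.18,1)"
```

```text
wrist_force: [0.4, 0.5, -0.7]
gripper_width: 1.0
gripper_force: 0.0
t 7.53 tip [0.4085 0.1385 0.1763] phi -32.68 F [ 0.4  0.5 -0.7] j [ 40.   6. -29.  -0. -55.  17.] w 1.0
shift [ 1.8  0.8 -3.7] turn [  0.1   0.1 -33.7] rows 5.0
```

```bash
python3 -m creep '[[0.4,2,1,0,0,0,-34],[0.4,2,1,0,0,0,-34],[0.4,2,1,0,0,0,-34],[0.4,2,1,0,0,0,-34],[0.4,2,1,0,0,0,-34],[0.4,2,1,0,0,0,-34]]' | tail -3; python3 - <<'E'
from h import *
st();c=cap('wrist'); save('w3',c[0]); P=cloud(c)
k=(P[...,2]>.095)&(P[...,2]<.115)&(abs(P[...,0]-.515)<.09)&(abs(P[...,1]-.14)<.09)
print(rect(P,k,0), k.sum()); go(.41,.137,.088,1)
E
```

```text
wrist_force: [-0.5, 0.9, 0.3]
gripper_width: 0.718
gripper_force: 0.0
t 8.03 tip [0.4098 0.1365 0.1763] phi 1.05 F [-0.5  0.9  0.3] j [ 40.   6. -29.  -0. -55.  51.] w 0.718
(array([516.7, 140.7]), 62.0, 95.2, 1.3, [[484.6000061035156, 187.60000610351562], [486.79998779296875, 92.4000015258789], [548.7999877929688, 93.80000305175781], [546.7000122070312, 188.89999389648438]]) 12003
shift [-0.  -0.3 88.4] turn [ 0.1  0.1 -0.2] rows 3.0
```

View pics/w3.png

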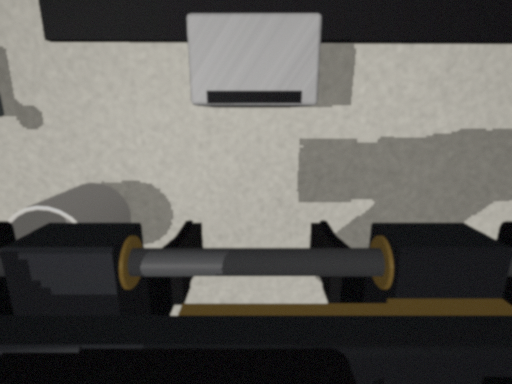

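The wrist view shows pack A standing square at the board edge (255,58) with its strip towards the robot, and the mug at lower left (45,215), clear of the gripper.

```bash
python3 -m creep '[[0.4,0,-4,40,0,0,0],[0.4,0,-4,80,0,0,0],[0.4,30,-4,88,0,0,0],[0.4,50,-4,88,0,0,0],[0.4,60,-4,88,0,0,0],[0.4,65,-4,88,0,0,0],[0.4,70,-4,88,0,0,0],[0.4,75,-4,88,0,0,0]]' | tail -3; python3 -c "
from h import *
st()"
```

```text
wrist_force: [-2.7, 0.1, 3.1]
gripper_width: 0.701
gripper_force: 1.7
t 8.75 tip [0.4843 0.1417 0.0897] phi 0.91 F [-2.7  0.1  3.1] j [ 35.  19. -26.  -0. -45.  56.] w 0.701
```

```bash
python3 -m creep '[[0.4,6,0,0,0,0,0],[0.4,12,0,0,0,0,0],[0.4,18,0,0,0,0,0],[0.4,24,0,0,0,0,0],[0.4,30,0,0,0,0,0],[0.4,35,0,0,0,0,0],[0.4,40,0,0,0,0,0],[0.4,44,0,0,0,0,0]]' | tail -3; python3 -c "
from h import *
st()"
```

```text
wrist_force: [0.9, 0.7, 1.0]
gripper_width: 0.698
gripper_force: 0.2
t 9.42 tip [0.5306 0.1433 0.09  ] phi 0.97 F [0.9 0.7 1. ] j [ 32.  22. -20.   0. -47.  59.] w 0.698
```

```bash
python3 -m creep '[[0.4,2,0,0,0,0,0],[0.4,4,0,0,0,0,0],[0.4,4,0,0,0,0,0]]' | tail -3; python3 - <<'E'
from h import *
st()
for n in ('side','wrist'):
    c=cap(n); save(n+'4',c[0]);P=cloud(c)
    k=(P[...,2]>.06)&(P[...,2]<.08)&(abs(P[...,0]-.62)<.12)&(abs(P[...,1]-.14)<.07)
    print(n,k.sum(), rect(P,k,0) if k.sum()>50 else '')
E
```

```text
wrist_force: [0.1, 0.8, -1.1]
gripper_width: 0.696
gripper_force: 0.0
t 9.67 tip [0.5336 0.1429 0.0891] phi 0.95 F [ 0.1  0.8 -1.1] j [ 32.  23. -20.  -0. -47.  59.] w 0.696
side 341 (array([559.5, 136.4]), 95.8, 113.5, 89.5, [[502.3999938964844, 88.9000015258789], [615.9000244140625, 88.0], [616.7000122070312, 183.8000030517578], [503.20001220703125, 184.8000030517578]])
wrist 10799 (array([568.6, 141.5]), 103.6, 95.4, 0.8, [[516.0999755859375, 188.39999389648438], [517.5, 93.0999984741211], [621.0999755859375, 94.5999984741211], [619.7000122070312, 189.89999389648438]])
```

View pics/side4.png

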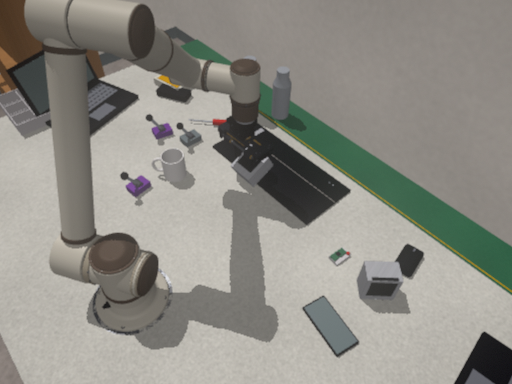

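Pack A has fallen onto the board. In the side view it lies flat at (252,165), and the wrist view gives its x span as 516 to 621 mm. Now I'll go behind it, low, and slide it.

```bash
python3 -m creep '[[0.4,-40,0,-5,0,0,0],[0.4,-70,0,-5,0,0,0],[0.4,-70,0,15,0,0,0],[0.4,-70,0,40,0,0,0],[0.4,-70,0,60,0,0,0],[0.4,-70,1,60,0,0,0],[0.4,-70,1,60,0,0,0]]' | tail -3; python3 - <<'E'
from h import *
st(); c=cap('wrist'); save('w5',c[0]); P=cloud(c)
k=(P[...,2]>.06)&(P[...,2]<.08)&(abs(P[...,0]-.6)<.14)&(abs(P[...,1]-.14)<.09)
print(k.sum(), rect(P,k,0)); line_edge(c)
E
```

```text
wrist_force: [0.1, 0.8, 1.0]
gripper_width: 0.699
gripper_force: 0.0
t 10.35 tip [0.4628 0.1403 0.029 ] phi 0.99 F [0.1 0.8 1. ] j [ 36.  23. -33.   0. -35.  55.] w 0.699
32350 (array([516.3, 141.1]), 112.9, 95.3, 0.3, [[459.6000061035156, 188.5], [460.1000061035156, 93.19999694824219], [573.0, 93.80000305175781], [572.5, 189.10000610351562]])
few 0
few 0
```

View pics/w5.png

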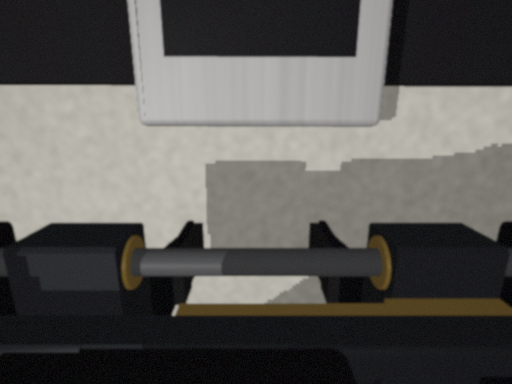

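The wrist view shows pack A lying window up, with its base at row 123, squarely ahead of the open fingers. Sliding it most of the way now.

```bash
python3 -m creep '[[0.4,20,0,0,0,0,0],[0.4,35,0,0,0,0,0],[0.4,43,0,0,0,0,0],[0.4,51,0,0,0,0,0],[0.4,59,0,0,0,0,0],[0.4,67,0,0,0,0,0],[0.4,75,0,0,0,0,0],[0.4,83,0,0,0,0,0]]' | tail -3;python3 -m creep '[[0.4,5,0,0,0,0,0],[0.4,8,0,0,0,0,0],[0.4,9,0,0,0,0,0],[0.4,9,0,0,0,0,0]]' | tail -3; python3 - <<'E'
from h import *
st()
for n in ('wrist','side','scene'):
    c=cap(n); save(n+'6',c[0]); P=cloud(c)
    k=(P[...,2]>.066)&(P[...,2]<.078)&(P[...,0]>.54)&(P[...,0]<.72)&(abs(P[...,1]-.14)<.09)
    print(n,k.sum(), rect(P,k,0))
E
```

```text
wrist_force: [-6.2, 0.5, 5.0]
gripper_width: 0.7
gripper_force: 3.0
wrist_force: [-3.4, -1.4, 3.5]
gripper_width: 0.7
gripper_force: 2.2
t 11.4 tip [0.5546 0.1419 0.0296] phi 0.95 F [-3.4 -1.4  3.5] j [ 31.  29. -20.  -0. -41.  60.] w 0.7
wrist 59310 (array([604.6, 141.4]), 119.6, 95.6, 1.0, [[544.0, 188.1999969482422], [545.5999755859375, 92.5999984741211], [665.2000122070312, 94.69999694824219], [663.5999755859375, 190.3000030517578]])
side 216 (array([605.9, 138.2]), 128.7, 98.3, 0.1, [[541.4000244140625, 187.3000030517578], [541.5999755859375, 89.0], [670.2999877929688, 89.19999694824219], [670.0999755859375, 187.5]])
scene 638 (array([611. , 141.2]), 131.9, 96.3, 0.5, [[544.5999755859375, 188.8000030517578], [545.5, 92.5], [677.4000244140625, 93.5999984741211], [676.5, 190.0]])
```

```bash
python3 -m creep '[[0.4,4,0,0,0,0,0],[0.4,8,0,0,0,0,0],[0.4,12,0,0,0,0,0],[0.4,12,0,0,0,0,0],[0.4,12,0,0,0,0,0],[0.4,-10,0,0,0,0,0],[0.4,-10,0,-40,0,0,0],[0.4,-10,0,-80,0,0,0]]' | tail -3;python3 -m creep '[[0.4,40,0,-70,0,0,0],[0.4,40,0,-110,0,0,0],[0.4,40,0,-110,0,0,0],[0.4,40,0,-110,0,0,0]]' | tail -3; python3 - <<'E'
from h import *
st()
c=cap('wrist'); save('w7',c[0]); P=cloud(c)
k=(P[...,2]>.066)&(P[...,2]<.078)&(P[...,0]>.54)&(P[...,0]<.74)&(abs(P[...,1]-.14)<.09)
print(k.sum(), rect(P,k,0))
E
```

```text
wrist_force: [1.2, 1.0, 1.3]
gripper_width: 0.701
gripper_force: 0.0
wrist_force: [0.7, 0.6, 1.4]
gripper_width: 0.699
gripper_force: 0.0
t 12.55 tip [0.5922 0.1446 0.229 ] phi 1.03 F [0.7 0.6 1.4] j [ 29.  20.  -2.   0. -67.  62.] w 0.699
8898 (array([633.4, 143.1]), 104.3, 95.2, 1.0, [[580.4000244140625, 189.6999969482422], [582.0999755859375, 94.5999984741211], [686.4000244140625, 96.4000015258789], [684.7000122070312, 191.60000610351562]])
```

View pics/w7.png

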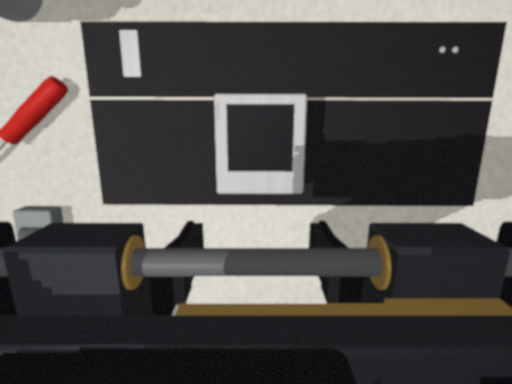

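The wrist view shows pack A square to the line, its top edge at about row 94 (at 72 mm height) and the line at row 98. Now I'll compare the two precisely.

```bash
cat >> h.py <<'E'
def line_top(c,cols,rows,ypack):
    """phi~0 view: fit line (bright ridge) at z=.01, and pack top edge (falling bright) at z=.072"""
    im,d,T,f,cx,cy=c; g=im.mean(-1)
    def hit(u,v,z):
        w=T[:3,:3]@np.array([(u-cx)/f,(v-cy)/f,1]); k=(z-T[2,3])/w[2]; return (T[:3,3]+k*w)[:2]*1000
    L=[]
    for a,b in cols:
        for u in range(a,b):
            p=g[rows[0]:rows[1],u]; p=np.clip(p-np.median(p)-15,0,None)
            if p.sum()>20: L.append(hit(u,rows[0]+(p*np.arange(len(p))).sum()/p.sum(),.01))
    q=np.array(L,np.float32); vx,vy,x0,y0=cv2.fitLine(q,cv2.DIST_HUBER,0,.01,.01).ravel(); k=vx/vy
    P=cloud(c); m=(P[...,2]>.064)&(P[...,2]<.08)&(P[...,0]>.54)&(P[...,0]<.74)&(abs(P[...,1]-ypack)<.065)
    E=[]
    us=np.where(m.sum(0)>20)[0]
    for u in us[5:-5]:
        v0=np.where(m[:,u])[0].min(); p=np.diff(g[v0-5:v0+6,u]); w=np.clip(p,0,None)
        if p.max()>15:
            i=p.argmax(); sl=slice(max(i-1,0),i+2); E.append(hit(u,v0-5+.5+(w[sl]*np.arange(len(w))[sl]).sum()/w[sl].sum(),.072))
    e=np.array(E,np.float32); ex,ey,e0,f0=cv2.fitLine(e,cv2.DIST_HUBER,0,.01,.01).ravel(); kk=ex/ey
    print('line n',len(q),'x(0)',round(x0-k*y0,2),'yaw',round(np.degrees(np.arctan(-k)),2),'| top n',len(e),'yaw',round(np.degrees(np.arctan(-kk)),2),'gap line-top mm',round(x0+k*(f0-y0)-e0,2), 'y',e[:,1].min(),e[:,1].max())
E
python3 - <<'E'
from h import *
st(); line_top(cap('wrist'),[(95,205),(315,480)],(90,106),.143)
E
```

```text
t 12.6 tip [0.5895 0.1442 0.2249] phi 0.98 F [-0.6 -0.8 -1.5] j [ 29.  20.  -3.   0. -67.  62.] w 0.701
line n 275 x(0) 686.4 yaw 0.91 | top n 83 yaw 0.98 gap line-top mm -0.92 y 103.31459 184.77242
```

```bash
python3 - <<'E'
from h import *
st(); c=cap('wrist'); T=c[2]; print('cam',np.round(T[:3,3],4),'fwd',np.round(T[:3,2],3),'f',c[3],c[4:])
line_top(c,[(95,205),(315,480)],(90,106),.143)
for n,col in (('scene',None),('side',None)):
    c=cap(n);im=c[0]; save(n+'8',im)
a=cv2.imread('pics/scene8.png')[225:285,230:330]; b=cv2.imread('pics/side8.png')[120:195,220:320]
cv2.imwrite('pics/crop8.png',np.hstack([cv2.resize(a,(400,300),interpolation=cv2.INTER_CUBIC),cv2.resize(b,(400,300),interpolation=cv2.INTER_CUBIC)]))
E
```

```text
t 12.65 tip [0.5872 0.1436 0.2216] phi 0.96 F [-2.  -0.  -1.1] j [ 29.  20.  -3.   0. -67.  62.] w 0.698
cam [0.6569 0.1448 0.384 ] fwd [-0.252 -0.002 -0.968] f 301.2989780006031 (255.8719704470874, 192.91869978181722)
line n 275 x(0) 685.95 yaw 0.95 | top n 84 yaw 0.95 gap line-top mm -0.92 y 103.07974 184.27303
```

View pics/crop8.png

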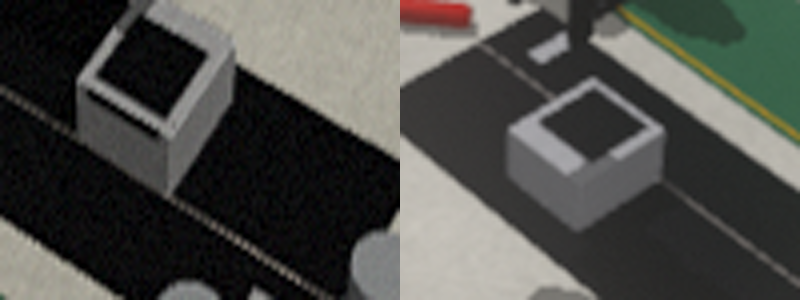

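The crops show pack A's top face reaching the line in both views: scene crop corners near (80,135) and (170,192), with the line meeting them there. I'll check this to sub-pixel in the scene picture, where edge and line share a plane.

```bash
cat > sc.py <<'E'
from h import *
def scline(c,y0,y1,x0=.6864,k=-.0163):
    """average intensity vs board-x offset from nominal line, for y in [y0,y1] (m), sampled on plane z=.01"""
    im,d,T,f,cx,cy=c; g=im.mean(-1).astype(np.float32); Ti=np.linalg.inv(T)
    o=np.arange(-.012,.0125,.001); ys=np.linspace(y0,y1,60)
    X=np.stack(np.broadcast_arrays(x0+k*ys[None]+o[:,None],ys[None],np.full((1,1),.01)),-1)
    q=X@Ti[:3,:3].T+Ti[:3,3]; u=(q[...,0]/q[...,2]*f+cx).astype(np.float32); v=(q[...,1]/q[...,2]*f+cy).astype(np.float32)
    return o*1000,cv2.remap(g,u,v,cv2.INTER_LINEAR).mean(1)
if __name__=='__main__':
    import sys
    c=cap('scene')
    for a in sys.argv[1:]:
        y0,y1=map(float,a.split(',')); o,p=scline(c,y0,y1); print(a,' '.join(f'{int(x)}:{v:.0f}' for x,v in zip(o,p)))
E
python3 sc.py 0.22,0.29 0.105,0.18 -0.05,0.06
```

```text
0.22,0.29 -12:11 -11:11 -9:10 -8:9 -7:8 -6:8 -5:9 -4:12 -3:20 -2:32 -1:45 0:59 0:68 1:74 2:75 3:71 4:59 5:43 6:26 7:15 8:10 9:8 10:9 11:10 12:10
0.105,0.18 -12:73 -11:73 -9:73 -8:73 -7:73 -6:73 -5:73 -4:73 -3:74 -2:74 -1:74 0:73 0:70 1:66 2:59 3:50 4:40 5:30 6:21 7:15 8:11 9:10 10:10 11:10 12:10
-0.05,0.06 -12:10 -11:10 -9:10 -8:10 -7:10 -6:10 -5:11 -4:13 -3:18 -2:26 -1:36 0:44 0:52 1:56 2:58 3:56 4:50 5:39 6:28 7:18 8:12 9:9 10:9 11:9 12:9
```

```bash
python3 -m creep '[[0.4,40,0,20,0,0,0],[0.4,80,0,60,0,0,0],[0.4,105,0,90,0,0,0],[0.4,105,0,110,0,0,0],[0.4,105,0,110,0,0,0],[0.4,105,0,110,0,0,0],[0.4,105,0,110,0,0,0]]' | tail -3;  python3 - <<'E'
from h import *
from sc import scline
st(); c=cap('wrist'); save('w9',c[0])
cv2.imwrite('pics/w9c.png',cv2.resize(cv2.imread('pics/w9.png')[60:260,120:400],(700,500),interpolation=cv2.INTER_CUBIC))
for a,b in ((.2,.24),(.105,.185),(.04,.09)):
    o,p=scline(c,a,b); print(a,' '.join(f'{x:.0f}:{v:.0f}' for x,v in zip(o,p)))
E
```

```text
wrist_force: [-0.0, 0.4, 0.8]
gripper_width: 0.701
gripper_force: 0.0
t 13.43 tip [0.6906 0.1447 0.1104] phi 1.02 F [-0.   0.4  0.8] j [ 25.  35.   5.   0. -60.  66.] w 0.701
0.2 -12:42 -11:42 -10:42 -9:43 -8:42 -7:43 -6:43 -5:43 -4:46 -3:67 -2:123 -1:176 0:196 1:176 2:124 3:70 4:47 5:44 6:44 7:44 8:44 9:44 10:44 11:44 12:44
0.105 -12:112 -11:112 -10:112 -9:112 -8:111 -7:112 -6:111 -5:111 -4:111 -3:111 -2:112 -1:117 0:120 1:104 2:72 3:44 4:34 5:34 6:33 7:33 8:34 9:34 10:34 11:34 12:34
0.04 -12:27 -11:26 -10:25 -9:25 -8:24 -7:24 -6:24 -5:23 -4:24 -3:35 -2:75 -1:121 0:139 1:120 2:75 3:37 4:25 5:24 6:24 7:24 8:24 9:24 10:24 11:23 12:24
```

View pics/w9c.png

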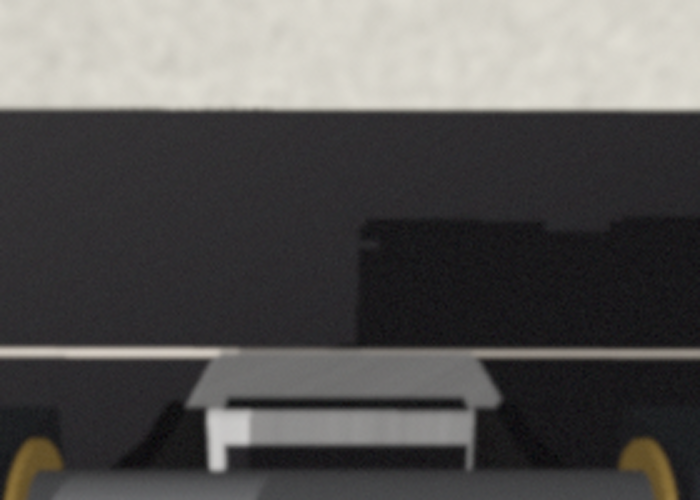

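Pack A's end lies on the line to within about 0.5 mm and is square to it, and the line model fits exactly. On to pack B.

```bash
python3 -c "
from h import *
go(.60,-.1,.24,-20)"; python3 -m creep '[[1,0,0,-40,0,0,0],[1,0,0,-80,0,0,0],[1,-30,40,-130,0,0,7],[1,-60,80,-130,0,0,14],[1,-90,120,-130,0,0,21],[1,-95,160,-130,0,0,21],[1,-95,200,-130,0,0,21],[1,-95,240,-130,0,0,21]]' | tail -3;  python3 - <<'E'
from h import *
st(); go(.536,-.428,.24,-42)
E
```

```text
shift [ -94.4  243.2 -128.6] turn [-0.1 -0.2 21. ] rows 7.0
wrist_force: [0.9, 0.1, -0.2]
gripper_width: 0.994
gripper_force: 0.0
t 14.15 tip [ 0.6    -0.0676  0.244 ] phi -19.89 F [ 0.9  0.1 -0.2] j [  9.  19.  -1.   0. -70.  61.] w 0.994
shift [ 63.6 360.1   3.3] turn [-0.3 -0.3 22.1] rows 9.0
```

```bash
python3 -m creep '[[1,60,340,0,0,0,22],[1,60,340,0,0,0,22],[1,60,340,0,0,0,22],[1,60,340,0,0,0,22],[1,60,340,0,0,0,22],[1,60,340,0,0,0,22],[1,60,340,0,0,0,22],[1,60,340,0,0,0,22]]' | tail -3; python3 -m creep '[[1,0,5,0,0,0,0],[1,0,5,0,0,0,0],[1,0,5,0,0,0,0],[1,0,5,0,0,0,0]]' | tail -3; python3 - <<'E'
from h import *
st(); c=cap('wrist'); P=cloud(c); save('w10',c[0])
k=(P[...,2]>.095)&(P[...,2]<.115)&(abs(P[...,0]-.536)<.12)&(abs(P[...,1]+.428)<.12)
print(rect(P,k,0), k.sum()); go(.536,-.428,.064,-42)
for o in vision.cut_out('wrist','pack1'): print(o['conf'],o['uv'])
E
```

```text
wrist_force: [0.3, 0.2, 0.4]
gripper_width: 1.0
gripper_force: 0.0
wrist_force: [-0.2, 0.5, -0.5]
gripper_width: 1.002
gripper_force: 0.0
t 15.15 tip [ 0.5405 -0.3974  0.241 ] phi -41.94 F [-0.2  0.5 -0.5] j [-23.  26.   9.  -0. -73.  71.] w 1.002
(array([ 535.9, -427.4]), 62.1, 95.3, 47.9, [[479.70001220703125, -418.5], [550.4000244140625, -482.3999938964844], [592.0999755859375, -436.29998779296875], [521.4000244140625, -372.3999938964844]]) 5680
shift [ 17.2  26.1 176.7] turn [-0.  -0.1  0.1] rows 5.0
0.7 [281.4, 164.0]
```

```bash
python3 -m creep '[[1,17,26,0,0,0,0],[1,17,26,40,0,0,0],[1,17,26,80,0,0,0],[1,17,26,120,0,0,0],[1,17,26,160,0,0,0],[1,17,26,176,0,0,0],[1,17,26,176,0,0,0],[1,17,26,176,0,0,0]]' | tail -3; python3 -c "
from h import *
st()"; python3 -m creep '[[-1,0,0,0,0,0,0],[-1,0,0,0,0,0,0],[-1,0,0,0,0,0,0],[-1,0,0,0,0,0,0],[-1,0,0,0,0,0,0],[-1,0,0,0,0,0,0],[-1,0,0,-40,0,0,0],[-1,0,0,-60,0,0,0]]' | tail -3; python3 -c "
from h import *
st(); go(.512,-.13,.123,-89.1)"
```

```text
wrist_force: [-0.1, -0.4, 1.5]
gripper_width: 1.002
gripper_force: 0.0
t 15.92 tip [ 0.5359 -0.4285  0.063 ] phi -41.9 F [-0.1 -0.4  1.5] j [-25.  36.  -1.   0. -54.  73.] w 1.002
wrist_force: [2.3, -1.1, -2.3]
gripper_width: 0.71
gripper_force: 29.9
t 16.58 tip [ 0.5347 -0.4294  0.1239] phi -42.02 F [ 2.3 -1.1 -2.3] j [-25.  32.   3.   0. -60.  73.] w 0.71
shift [-217.6 -207.     1. ] turn [ 0.1  0.1 47.1] rows 8.0
```

```bash
python3 -m creep '[[-1,-218,-207,0,0,0,47],[-1,-218,-207,0,0,0,47],[-1,-218,-207,0,0,0,47],[-1,-218,-207,0,0,0,47],[-1,-218,-207,0,0,0,47],[-1,-218,-207,0,0,0,47],[-1,-218,-207,0,0,0,47],[-1,-218,-207,0,0,0,47]]' | tail -3; python3 -c "
from h import *
st(); go(.510,-.03,.122,-89.1)"
```

```text
wrist_force: [-0.2, -0.2, -4.0]
gripper_width: 0.71
gripper_force: 30.0
t 17.25 tip [ 0.5098 -0.1263  0.1222] phi -89.16 F [-0.2 -0.2 -4. ] j [  4.  18. -21.  -0. -51.  -3.] w 0.71
shift [-96.5  -1.1   0.4] turn [ 0.2  0.1 -0.1] rows 3.0
```

```bash
python3 -m creep '[[-1,-40,-1,0,0,0,0],[-1,-80,-4,0,0,0,0],[-1,-96,-8,0,0,0,0],[-1,-96,-8,20,0,0,0],[-1,-96,-8,40,0,0,0],[-1,-96,-8,52,0,0,0],[-1,-96,-8,57,0,0,0],[-1,-96,-8,57,0,0,0]]' | tail -3;python3 -c "
from h import *
st()"
```

```text
wrist_force: [0.7, 0.2, -3.4]
gripper_width: 0.709
gripper_force: 30.0
t 17.92 tip [ 0.517  -0.0341  0.0652] phi -89.04 F [ 0.7  0.2 -3.4] j [ 14.  22. -26.   0. -42. -13.] w 0.709
```

```bash
python3 -m creep '[[-1,0,0,1,0,0,0],[-1,0,0,3,0,0,0],[-1,0,0,3,0,0,0]]' | tail -3;python3 -m creep '[[1,0,0,0,0,0,0],[1,0,0,0,0,0,0],[1,0,0,0,0,0,0],[1,0,0,0,0,0,0],[1,0,0,-40,0,0,0],[1,0,0,-80,0,0,0],[1,0,0,-110,0,0,0],[1,0,0,-110,0,0,0]]' | tail -3; python3 -m creep '[[1,0,106,0,0,0,-7],[1,0,106,0,0,0,-14],[1,0,106,0,0,0,-21],[1,0,106,0,0,0,-28],[1,0,106,0,0,0,-35],[1,0,106,0,0,0,-42],[1,0,106,0,0,0,-49],[1,0,106,0,0,0,-56]]' | tail -3; python3 -c "
from h import *
st();go(.411,-.034,.18,0.95)"
```

```text
wrist_force: [-0.7, 1.0, 3.0]
gripper_width: 0.71
gripper_force: 30.0
wrist_force: [0.3, -0.9, 0.6]
gripper_width: 1.0
gripper_force: 0.0
wrist_force: [-0.2, -1.1, 0.6]
gripper_width: 0.996
gripper_force: 0.0
t 19.5 tip [ 0.4122 -0.0353  0.1732] phi -32.68 F [-0.2 -1.1  0.6] j [ 18.   4. -32.  -0. -55.  40.] w 0.996
shift [-1.7 -0.6 -6.8] turn [ -0.   -0.  -33.6] rows 5.0
```

```bash
python3 -m creep '[[0.4,0,0,-3,0,0,-33.6],[0.4,0,0,-3,0,0,-33.6],[0.4,0,0,-3,0,0,-33.6],[0.4,0,0,-3,0,0,-33.6],[0.4,0,0,-3,0,0,-33.6],[0.4,0,0,-3,0,0,-33.6],[0.4,0,0,-3,0,0,-33.6]]' | tail -3; python3 - <<'E'
from h import *
st();c=cap('wrist'); save('w11',c[0]); P=cloud(c)
k=(P[...,2]>.095)&(P[...,2]<.115)&(abs(P[...,0]-.515)<.09)&(abs(P[...,1]+.034)<.09)
print(rect(P,k,0), k.sum()); go(.41,-.034,.088,.95)
k=(P[...,2]>.06)&(P[...,2]<.08)&(abs(P[...,0]-.62)<.12)&(abs(P[...,1]-.14)<.09); print('A',k.sum())
E
```

```text
wrist_force: [0.3, 0.8, 0.1]
gripper_width: 0.709
gripper_force: 0.0
t 20.08 tip [ 0.4123 -0.0354  0.1761] phi 0.43 F [0.3 0.8 0.1] j [ 18.   4. -31.  -0. -55.  73.] w 0.709
(array([519.4, -31.4]), 62.5, 95.6, 1.2, [[487.20001220703125, 15.800000190734863], [489.1000061035156, -79.80000305175781], [551.5999755859375, -78.5], [549.7000122070312, 17.0]]) 12027
shift [-2.2 -1.4 88.1] turn [-0.  -0.  -0.5] rows 3.0
A 0
```

```bash
python3 -m creep '[[0.4,0,-4,40,0,0,-0.5],[0.4,0,-4,80,0,0,-0.5],[0.4,30,-4,88,0,0,-0.5],[0.4,50,-4,88,0,0,-0.5],[0.4,60,-4,88,0,0,-0.5],[0.4,65,-4,88,0,0,-0.5],[0.4,70,-4,88,0,0,-0.5],[0.4,75,-4,88,0,0,-0.5]]' | tail -3; python3 -m creep '[[0.4,6,0,0,0,0,0],[0.4,12,0,0,0,0,0],[0.4,18,0,0,0,0,0],[0.4,24,0,0,0,0,0],[0.4,30,0,0,0,0,0],[0.4,35,0,0,0,0,0],[0.4,40,0,0,0,0,0],[0.4,44,0,0,0,0,0]]' | tail -3; python3 -m creep '[[0.4,4,0,0,0,0,0],[0.4,4,0,0,0,0,0],[0.4,4,0,0,0,0,0]]' | tail -3; python3 - <<'E'
from h import *
st()
for n in ('side','wrist'):
    c=cap(n); save(n+'12',c[0]);P=cloud(c)
    k=(P[...,2]>.06)&(P[...,2]<.08)&(abs(P[...,0]-.62)<.12)&(abs(P[...,1]+.03)<.07)
    print(n,k.sum(), rect(P,k,0) if k.sum()>50 else '')
E
```

```text
wrist_force: [-2.5, -0.6, 2.6]
gripper_width: 0.702
gripper_force: 1.4
wrist_force: [0.4, -0.2, 0.5]
gripper_width: 0.699
gripper_force: 0.0
wrist_force: [-0.1, 0.1, -0.7]
gripper_width: 0.702
gripper_force: 0.0
t 21.72 tip [ 0.5352 -0.0297  0.0877] phi 1.06 F [-0.1  0.1 -0.7] j [ 14.  22. -22.  -0. -46.  77.] w 0.702
side 415 (array([564.3, -32.4]), 107.3, 97.0, 1.5, [[509.3999938964844, 14.699999809265137], [511.8999938964844, -82.30000305175781], [619.2000122070312, -79.5], [616.7000122070312, 17.5]])
wrist 27281 (array([580.6, -30.5]), 105.0, 95.5, 0.9, [[527.2999877929688, 16.399999618530273], [528.7999877929688, -79.0999984741211], [633.7999877929688, -77.4000015258789], [632.2999877929688, 18.100000381469727]])
```

```bash
python3 -m creep '[[0.4,-40,0,-5,0,0,0],[0.4,-72,0,-5,0,0,0],[0.4,-72,0,15,0,0,0],[0.4,-72,0,40,0,0,0],[0.4,-72,0,59,0,0,0],[0.4,-72,1,59,0,0,0],[0.4,-72,1,59,0,0,0]]' | tail -3; python3 - <<'E'
from h import *
st(); c=cap('wrist'); save('w13',c[0]); P=cloud(c)
k=(P[...,2]>.066)&(P[...,2]<.078)&(P[...,0]>.48)&(P[...,0]<.68)&(abs(P[...,1]+.03)<.09)
print(k.sum(), rect(P,k,0))
E
```

```text
wrist_force: [-0.1, -0.5, 0.1]
gripper_width: 0.697
gripper_force: 0.0
t 22.4 tip [ 0.4626 -0.0323  0.0288] phi 1.08 F [-0.1 -0.5  0.1] j [ 16.  21. -35.   0. -34.  75.] w 0.697
29421 (array([551.9, -30.9]), 39.7, 95.3, 1.1, [[531.2000122070312, 16.399999618530273], [533.0, -78.9000015258789], [572.7000122070312, -78.19999694824219], [570.9000244140625, 17.100000381469727]])
```

View pics/w13.png

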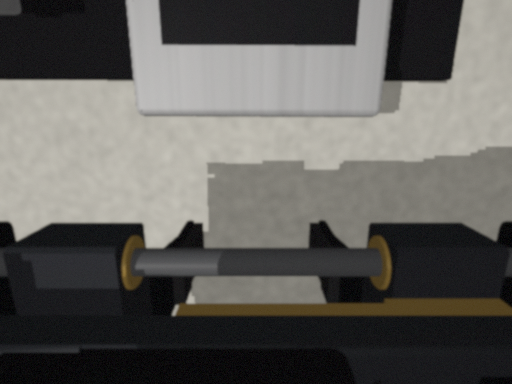

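The wrist view shows pack B lying window up, square at the board's edge (base at row 113). Sliding it, using the contact offset calibrated on pack A (tip target x = 0.569).

```bash
python3 -m creep '[[0.4,20,0,0,0,0,0],[0.4,35,0,0,0,0,0],[0.4,43,0,0,0,0,0],[0.4,51,0,0,0,0,0],[0.4,59,0,0,0,0,0],[0.4,67,0,0,0,0,0],[0.4,75,0,0,0,0,0],[0.4,83,0,0,0,0,0]]' | tail -3;python3 -m creep '[[0.4,5,0,0,0,0,0],[0.4,9,0,0,0,0,0],[0.4,12,0,0,0,0,0],[0.4,14,0,0,0,0,0],[0.4,14,0,0,0,0,0],[0.4,14,0,0,0,0,0]]' | tail -3; python3 - <<'E'
from h import *
st()
E
```

```text
wrist_force: [-2.5, 0.0, 2.7]
gripper_width: 0.698
gripper_force: 2.0
wrist_force: [-0.8, -0.5, -0.6]
gripper_width: 0.701
gripper_force: 0.5
t 23.62 tip [ 0.5609 -0.0302  0.029 ] phi 1.07 F [-0.8 -0.5 -0.6] j [ 13.  28. -22.   0. -40.  78.] w 0.701
```

```bash
python3 -m creep '[[0.4,2,0,0,0,0,0],[0.4,4,0,0,0,0,0],[0.4,5,0,0,0,0,0],[0.4,5,0,0,0,0,0],[0.4,5,0,0,0,0,0]]' | tail -3; python3 -c "
from h import *
st()"; python3 -m creep '[[0.4,-20,0,0,0,0,0],[0.4,-20,0,-40,0,0,0],[0.4,-20,0,-80,0,0,0],[0.4,20,0,-90,0,0,0],[0.4,60,0,-90,0,0,0],[0.4,100,0,-90,0,0,0],[0.4,125,0,-85,0,0,0],[0.4,125,0,-82,0,0,0]]' | tail -3; python3 -m creep '[[0.4,0,0,0,0,0,0],[0.4,0,0,0,0,0,0],[0.4,0,0,0,0,0,0]]' | tail -3; cat > ck.py <<'E'
from h import *
from sc import scline
st(); c=cap('wrist'); save('ck',c[0])
for a,b in ((.05,.08),(-.07,-.035),(-.025,.01),(-.125,-.09)):
    o,p=scline(c,a,b); print(a,' '.join(f'{x:.0f}:{v:.0f}' for x,v in zip(o,p)))
E
python3 ck.py
```

```text
wrist_force: [-1.2, -0.5, -0.1]
gripper_width: 0.701
gripper_force: 0.5
t 24.03 tip [ 0.5657 -0.0301  0.0291] phi 1.08 F [-1.2 -0.5 -0.1] j [ 13.  29. -21.   0. -40.  78.] w 0.701
wrist_force: [-0.2, -0.4, -1.1]
gripper_width: 0.698
gripper_force: 0.0
wrist_force: [0.1, -0.1, 0.3]
gripper_width: 0.697
gripper_force: 0.0
t 24.95 tip [ 0.6897 -0.0278  0.1116] phi 1.09 F [ 0.1 -0.1  0.3] j [ 11.  33.   2.   0. -59.  80.] w 0.697
0.05 -12:29 -11:29 -10:29 -9:30 -8:30 -7:30 -6:30 -5:30 -4:32 -3:50 -2:96 -1:143 0:163 1:144 2:92 3:47 4:36 5:36 6:36 7:36 8:36 9:36 10:36 11:36 12:36
-0.07 -12:111 -11:111 -10:111 -9:110 -8:110 -7:105 -6:93 -5:68 -4:43 -3:45 -2:79 -1:116 0:127 1:106 2:65 3:35 4:26 5:25 6:24 7:24 8:24 9:25 10:24 11:24 12:24
-0.025 -12:110 -11:110 -10:110 -9:110 -8:109 -7:104 -6:90 -5:65 -4:47 -3:62 -2:111 -1:156 0:169 1:145 2:92 3:47 4:35 5:34 6:33 7:34 8:34 9:35 10:35 11:35 12:35
-0.125 -12:24 -11:24 -10:24 -9:24 -8:24 -7:24 -6:25 -5:25 -4:27 -3:43 -2:86 -1:127 0:137 1:111 2:66 3:34 4:25 5:24 6:24 7:25 8:24 9:24 10:24 11:24 12:25
```

Gap to the line is 5.0 mm and square. I'm going back to push to tip x = 0.5705.

```bash
python3 -m creep '[[0.4,-40,0,0,0,0,0],[0.4,-80,0,0,0,0,0],[0.4,-120,0,0,0,0,0],[0.4,-144,0,0,0,0,0],[0.4,-144,0,40,0,0,0],[0.4,-144,0,80,0,0,0],[0.4,-144,0,82,0,0,0],[0.4,-144,0,82,0,0,0]]' | tail -3; python3 -m creep '[[0.4,5,0,0,0,0,0],[0.4,10,0,0,0,0,0],[0.4,15,0,0,0,0,0],[0.4,19,0,0,0,0,0],[0.4,19,0,0,0,0,0],[0.4,19,0,0,0,0,0]]' | tail -3; python3 -c "
from h import *
st()"
```

```text
wrist_force: [1.3, -0.4, 0.9]
gripper_width: 0.697
gripper_force: 0.0
wrist_force: [-0.3, -0.0, -0.4]
gripper_width: 0.702
gripper_force: 0.0
t 26.17 tip [ 0.5661 -0.0301  0.0297] phi 1.06 F [-0.3 -0.  -0.4] j [ 13.  29. -21.   0. -40.  78.] w 0.702
```

```bash
python3 -m creep '[[0.4,1.5,0,0,0,0,0],[0.4,3,0,0,0,0,0],[0.4,4,0,0,0,0,0],[0.4,4.5,0,0,0,0,0],[0.4,4.5,0,0,0,0,0],[0.4,4.5,0,0,0,0,0]]' | tail -3; python3 -c "
from h import *
st()";  python3 -m creep '[[0.4,-20,0,0,0,0,0],[0.4,-20,0,-40,0,0,0],[0.4,-20,0,-80,0,0,0],[0.4,20,0,-90,0,0,0],[0.4,60,0,-90,0,0,0],[0.4,100,0,-90,0,0,0],[0.4,120,0,-85,0,0,0],[0.4,120,0,-82,0,0,0]]' | tail -3; python3 -m creep '[[0.4,0,0,0,0,0,0],[0.4,0,0,0,0,0,0],[0.4,0,0,0,0,0,0]]' | tail -3; python3 ck.py
```

```text
wrist_force: [-4.1, -0.7, 2.1]
gripper_width: 0.701
gripper_force: 1.6
t 26.67 tip [ 0.5694 -0.0303  0.029 ] phi 1.06 F [-4.1 -0.7  2.1] j [ 13.  29. -20.  -0. -41.  78.] w 0.701
wrist_force: [0.1, -0.3, -0.1]
gripper_width: 0.697
gripper_force: 0.0
wrist_force: [0.1, -0.3, -0.9]
gripper_width: 0.702
gripper_force: 0.0
t 27.58 tip [ 0.6893 -0.0278  0.1115] phi 1.08 F [ 0.1 -0.3 -0.9] j [ 11.  33.   2.   0. -59.  80.] w 0.702
0.05 -12:29 -11:29 -10:29 -9:29 -8:29 -7:29 -6:29 -5:28 -4:32 -3:54 -2:107 -1:154 0:166 1:140 2:90 3:49 4:37 5:36 6:35 7:36 8:36 9:36 10:36 11:36 12:36
-0.07 -12:111 -11:111 -10:111 -9:111 -8:111 -7:111 -6:110 -5:111 -4:110 -3:110 -2:113 -1:127 0:133 1:111 2:67 3:33 4:25 5:25 6:25 7:25 8:24 9:24 10:24 11:24 12:25
-0.025 -12:110 -11:110 -10:110 -9:110 -8:110 -7:110 -6:110 -5:110 -4:110 -3:110 -2:129 -1:166 0:181 1:157 2:99 3:49 4:35 5:34 6:34 7:34 8:35 9:35 10:35 11:36 12:35
-0.125 -12:24 -11:24 -10:24 -9:24 -8:24 -7:24 -6:24 -5:24 -4:27 -3:46 -2:84 -1:119 0:129 1:107 2:64 3:31 4:24 5:25 6:24 7:24 8:24 9:25 10:25 11:24 12:24
```

Both packs lie on the line within about 0.5 mm and are square. Next is the switch: rising and moving over in front of it with the fingers closed.

```bash
python3 -m creep '[[-1,0,0,-40,0,0,0],[-1,-40,0,-80,0,0,0],[-1,-80,0,-110,0,0,0],[-1,-120,0,-110,0,0,0],[-1,-160,0,-110,0,0,0],[-1,-200,0,-110,0,0,0],[-1,-240,0,-110,0,0,0],[-1,-280,-20,-110,0,0,0]]' | tail -3; python3 -c "
from h import *
st();go(.39,.43,.21,0)"
```

```text
wrist_force: [0.4, 1.6, 0.3]
gripper_width: 0.177
gripper_force: 0.0
t 28.3 tip [ 0.4203 -0.0194  0.2216] phi 0.95 F [0.4 1.6 0.3] j [ 20.   2. -26.   0. -62.  71.] w 0.177
shift [ -22.6 -449.9   11.7] turn [-0.  -0.1  0.9] rows 11.0
```

```bash
python3 -m creep '[[-1,-15,-320,0,0,0,1],[-1,-15,-320,0,0,0,1],[-1,-15,-320,0,0,0,1],[-1,-15,-320,0,0,0,1],[-1,-15,-320,0,0,0,1],[-1,-15,-320,0,0,0,1],[-1,-15,-320,0,0,0,1],[-1,-15,-320,0,0,0,1]]' | tail -3;  python3 -m creep '[[-1,0,-40,0,0,0,0],[-1,0,-80,0,0,0,0],[-1,0,-120,0,0,0,0],[-1,0,-125,0,0,0,0],[-1,0,-125,0,0,0,0],[-1,0,-125,0,0,0,0]]' | tail -3; python3 - <<'E'
from h import *
st(); c=cap('wrist'); save('w14',c[0]); P=cloud(c)
k=(P[...,2]>.06)&(P[...,2]<.115)&(abs(P[...,0]-.47)<.07)&(abs(P[...,1]-.43)<.06)
print(k.sum()); q=P[k]; 
if len(q): print(q.min(0),q.max(0),q.mean(0))
go(.41,.43,.08,0)
E
```

```text
wrist_force: [0.2, -0.2, 0.7]
gripper_width: 0.004
gripper_force: 0.0
wrist_force: [0.8, -0.7, 1.2]
gripper_width: 0.006
gripper_force: 0.0
t 29.47 tip [0.4016 0.4259 0.2213] phi 0.1 F [ 0.8 -0.7  1.2] j [ 63.  18.  -5.  -0. -66.  28.] w 0.006
695
[0.45530269 0.42262639 0.0600175 ] [0.49139464 0.44795447 0.10606714] [0.47047923 0.4347639  0.09699728]
shift [  8.2  -4.6 141.5] turn [0.  0.  0.1] rows 4.0
```

View pics/w14.png

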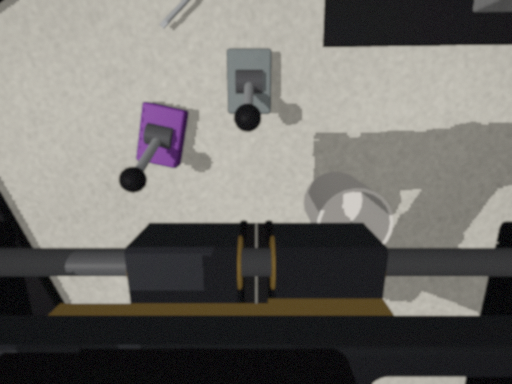

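The wrist view shows the grey switch ball at (248,117), ahead of the closed fingers. The purple look-alike is off to the left at (132,180).

```bash
python3 -m creep '[[-1,5,-9,40,0,0,0],[-1,5,-9,80,0,0,0],[-1,5,-9,120,0,0,0],[-1,5,-9,139,0,0,0],[-1,5,-9,139,0,0,0]]' | tail -3; python3 -m creep '[[-1,20,0,0,0,0,0],[-1,35,0,0,0,0,0],[-1,50,0,0,0,0,0],[-1,65,0,0,0,0,0],[-1,80,0,0,0,0,0],[-1,92,0,0,0,0,0],[-1,102,0,0,0,0,0],[-1,106,0,0,0,0,0]]' | tail -3; python3 -c "
from h import *
st()"
```

```text
wrist_force: [0.3, -0.3, -0.7]
gripper_width: 0.008
gripper_force: 0.0
wrist_force: [-1.0, -1.1, -0.1]
gripper_width: 0.004
gripper_force: 0.4
t 30.6 tip [0.5147 0.4352 0.0834] phi -0.01 F [-1.  -1.1 -0.1] j [ 54.  33.  -2.   0. -55.  36.] w 0.004
```

```bash
python3 -m creep '[[-1,3,0,0,0,0,0],[-1,6,0,0,0,0,0],[-1,9,0,0,0,0,0],[-1,9,0,0,0,0,0]]' | tail -3; python3 -c "
from h import *
st()"; python3 -m creep '[[-1,3,0,0,0,0,0],[-1,6,0,0,0,0,0],[-1,6,0,0,0,0,0]]' | tail -3; python3 -c "
from h import *
st()"
```

```text
wrist_force: [-3.5, -0.5, 1.3]
gripper_width: 0.003
gripper_force: 1.5
t 30.93 tip [0.5213 0.4355 0.0818] phi 0.07 F [-3.5 -0.5  1.3] j [ 53.  34.  -1.  -0. -55.  37.] w 0.003
wrist_force: [-17.9, 0.7, 7.6]
gripper_width: 0.005
gripper_force: 8.6
t 31.18 tip [0.5221 0.4353 0.0817] phi 0.07 F [-17.9   0.7   7.6] j [ 53.  34.  -0.  -0. -56.  37.] w 0.005
```

The lever is against its end stop: 18 N with no further travel. Backing off, rising and checking the final state.

```bash
python3 -m creep '[[-1,-10,0,0,0,0,0],[-1,-50,0,0,0,0,0],[-1,-90,0,0,0,0,0],[-1,-90,0,-40,0,0,0],[-1,-90,0,-80,0,0,0],[-1,-90,0,-120,0,0,0],[-1,-90,0,-140,0,0,0],[-1,-90,0,-140,0,0,0]]' | tail -3; python3 - <<'E'
from h import *
st()
for n in('wrist','scene','side'):
    c=cap(n); save(n+'15',c[0]); P=cloud(c)
    k=(P[...,2]>.08)&(P[...,2]<.115)&(abs(P[...,0]-.51)<.07)&(abs(P[...,1]-.43)<.04)
    q=P[k]; print(n,len(q), q.mean(0) if len(q) else '')
    k=(P[...,2]>.064)&(P[...,2]<.078)&(P[...,0]>.5)&(P[...,0]<.75)
    for y in(.143,-.031):
        kk=k&(abs(P[...,1]-y)<.08)
        if kk.sum()>100: print(' pack',rect(P,kk,0)[:4])
E
python3 sc.py 0.22,0.29 0.105,0.18 0.04,0.08 -0.07,0.01 -0.12,-0.09
```

```text
wrist_force: [0.1, 1.4, 0.9]
gripper_width: 0.003
gripper_force: 0.0
t 31.85 tip [0.4405 0.4388 0.2299] phi 0.18 F [0.1 1.4 0.9] j [ 60.  21.  -0.   0. -68.  30.] w 0.003
wrist 643 [0.54373477 0.43513822 0.10058131]
scene 55 [0.55175812 0.43409812 0.09695307]
 pack (array([635.5, 142. ]), 111.3, 95.8, 0.6)
 pack (array([637.8, -30.2]), 108.1, 96.0, 2.4)
side 40 [0.5395336  0.4277202  0.09766731]
 pack (array([630.7, 140.8]), 107.7, 100.1, 0.3)
 pack (array([631.8, -32.1]), 110.6, 98.2, 2.1)
0.22,0.29 -12:10 -11:10 -9:10 -8:10 -7:9 -6:9 -5:9 -4:13 -3:20 -2:31 -1:45 0:58 0:68 1:74 2:75 3:71 4:59 5:43 6:27 7:16 8:10 9:8 10:8 11:9 12:9
0.105,0.18 -12:73 -11:73 -9:73 -8:73 -7:73 -6:73 -5:73 -4:74 -3:75 -2:75 -1:75 0:73 0:70 1:65 2:59 3:50 4:40 5:29 6:20 7:14 8:10 9:9 10:9 11:9 12:9
0.04,0.08 -12:8 -11:8 -9:8 -8:7 -7:7 -6:7 -5:8 -4:11 -3:16 -2:23 -1:31 0:38 0:44 1:48 2:50 3:47 4:41 5:32 6:22 7:15 8:11 9:9 10:9 11:9 12:9
-0.07,0.01 -12:76 -11:75 -9:75 -8:74 -7:74 -6:73 -5:72 -4:70 -3:69 -2:67 -1:65 0:63 0:60 1:57 2:54 3:50 4:44 5:36 6:27 7:18 8:12 9:10 10:9 11:10 12:10
-0.12,-0.09 -12:7 -11:6 -9:6 -8:6 -7:6 -6:6 -5:8 -4:12 -3:18 -2:26 -1:34 0:42 0:47 1:50 2:51 3:48 4:42 5:34 6:24 7:16 8:12 9:10 10:9 11:9 12:9
```

View pics/scene15.png

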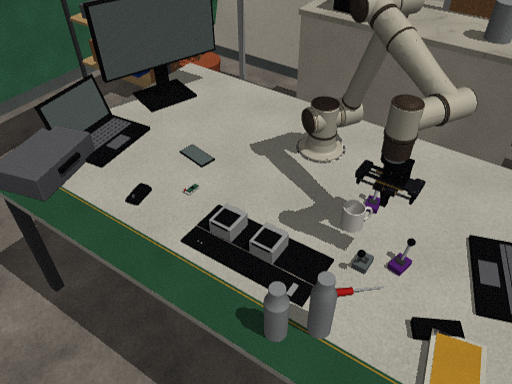

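The scene picture shows both packs on the line at (228,222) and (268,243), and the lever leaning away at (352,256). The fits hint at a degree of yaw on pack B, so I'm checking it from above.

```bash
python3 -m creep '[[-1,30,40,0,0,0,-1],[-1,60,80,0,0,0,-1],[-1,90,120,0,0,0,-1],[-1,120,160,0,0,0,-1],[-1,145,200,0,0,0,-1],[-1,145,240,0,0,0,-1],[-1,145,280,0,0,0,-1],[-1,145,320,0,0,0,-1]]' | tail -3;python3 -m creep '[[-1,0,40,0,0,0,0],[-1,0,80,0,0,0,0],[-1,0,140,0,0,0,0],[-1,0,140,0,0,0,0],[-1,0,140,0,0,0,0],[-1,0,140,0,0,0,0]]' | tail -3; python3 - <<'E'
from h import *
st(); c=cap('wrist'); save('w16',c[0]); P=cloud(c)
for y in(.143,-.031):
    k=(P[...,2]>.066)&(P[...,2]<.078)&(P[...,0]>.54)&(P[...,0]<.74)&(abs(P[...,1]-y)<.08)
    print(k.sum(), rect(P,k,0))
E
```

```text
wrist_force: [0.8, 0.1, 0.3]
gripper_width: 0.007
gripper_force: 0.0
wrist_force: [-0.2, 0.2, 0.3]
gripper_width: 0.007
gripper_force: 0.0
t 33.22 tip [0.5839 0.004  0.2205] phi 0.93 F [-0.2  0.2  0.3] j [ 16.  18.  -6.  -0. -66.  75.] w 0.007
9849 (array([633.4, 142.6]), 104.1, 95.1, 0.9, [[580.5, 189.3000030517578], [582.0999755859375, 94.19999694824219], [686.2000122070312, 95.9000015258789], [684.5999755859375, 191.0]])
9705 (array([634.2, -29.3]), 104.3, 95.2, 1.0, [[581.2999877929688, 17.399999618530273], [582.9000244140625, -77.80000305175781], [687.2000122070312, -76.0], [685.5999755859375, 19.200000762939453]])
```

View pics/w16.png

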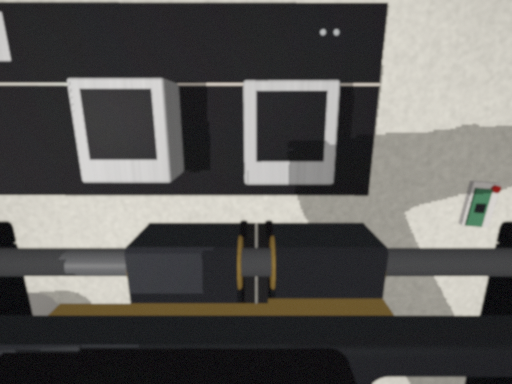

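The overhead wrist view shows both packs, at (125,130) and (290,130), square to the line (yaw 0.9° and 1.0°, against about 0.9° for the line) with their tops on it. Handing in.

```bash
python3 -c "
from h import *
print(r.finish_job())"
```

```text
the job is handed in; nothing more can be done
None
```

I handed the job in at about 33 s: both packs (only two were present) lie window up with their top ends within about 0.5 mm of the line and square to it. I then pushed the grey switch to its on stop and left everything else untouched; the hand-in returned no verdict.

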